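Refill the dishwasher tablet keeper

TASK

Lift the loose cover plate off the two pins of the steel tablet keeper and lay it aside, put every dishwasher tablet that lies on the counter into the keeper, then set the cover back on its pins and press it down firmly until the rubber seal gives way and the plate lies flush on the rim all round. Leave the mug, toothpick dispenser and bag clip where they are, and let go of everything at the end.

Things in the scene. Friction and masses are not known exactly. Their poses are not given: they have to be found in the camera images.
- keeper: tablet keeper: open stainless housing fixed to the counter, outer 204 (its x) x 120 (its y) x 40 mm high; inner space 160 x 100 mm, floor 4 mm above the counter. Two steel pins on its end rims at its x = +91 and -91 mm, y = 0: 6 mm thick, 16 mm tall above the rim, the upper 6 mm tapering to a point. Origin: centre of its underside; z up
- seal (a joint): black rubber seal frame let into the keeper's rim all round the opening; slides down stiffly and stays where pushed. 0 m = raised, its top 6 mm above the rim; 0.0055 m = fully home, all but level with the rim. Takes about 9 N in all to push down; the cover's weight (2.2 N) does not move it
- cover: loose metal cover plate, 204 (its x) x 120 (its y) x 4 mm, 220 g; 10 mm holes at its x = +91 and -91 mm, y = 0 for the pins; in its middle an upright black grip bar 60 (along x) x 12 mm (along y), top 34 mm above the plate's underside. Fits either way round. Origin: centre of its underside. Starts loose on the pins on the raised seal, underside 46 mm above the counter; 40 to 41 mm when home
- board: wooden cutting board, fixed, 250 (its x) x 200 (its y) x 8 mm thick, on which the tablets lie at the start. Origin: centre of its underside
- tablet1: dishwasher tablet, a white and pale grey pressed block 36 (its x) x 26 (its y) x 16 mm (its z), 20 g, a little ball sunk in its top; it starts on the cutting board. Origin: centre of its underside. There are 3 to 5 tablets; absent ones read None from the start
- tablet2: dishwasher tablet, a white and pale grey pressed block 36 (its x) x 26 (its y) x 16 mm (its z), 20 g, a little ball sunk in its top; it starts on the cutting board. Origin: centre of its underside. There are 3 to 5 tablets; absent ones read None from the start
- tablet3: dishwasher tablet, a white and pale grey pressed block 36 (its x) x 26 (its y) x 16 mm (its z), 20 g, a little ball sunk in its top; it starts on the cutting board. Origin: centre of its underside. There are 3 to 5 tablets; absent ones read None from the start
- tablet4: dishwasher tablet, a white and pale grey pressed block 36 (its x) x 26 (its y) x 16 mm (its z), 20 g, a little ball sunk in its top; it starts on the cutting board. Origin: centre of its underside. There are 3 to 5 tablets; absent ones read None from the start
- tablet5: dishwasher tablet, a white and pale grey pressed block 36 (its x) x 26 (its y) x 16 mm (its z), 20 g, a little ball sunk in its top; it starts on the cutting board. Origin: centre of its underside. There are 3 to 5 tablets; absent ones read None from the start
- mug: bystander: yellow ceramic mug, 82 mm across, 92 mm high; origin at the centre of its underside
- dispenser: bystander: push dispenser of toothpicks, 52 mm across, 88 mm high; origin at the centre of its underside
- clip: bystander: grey plastic bag clip 85 x 18 x 10 mm, long along its x; origin at the centre of its underside
Mind the look-alikes: they are no part of the job. What is shaped like the tablet4 but yellow is not meant.

How it is judged (in metres and radians):
On the way, in this order (a step that is already met when the one before it is completed fails the run):
1. the cover plate is off its pins and clear of the keeper (horizontal distance between cover and keeper above 0.1 m), for 0.2 s.
2. every tablet is inside the keeper, below its rim, while the cover is still off (x of tablet1 in the frame of keeper between -0.082 and 0.082 m and y of tablet1 in the frame of keeper between -0.052 and 0.052 m and z of tablet1 in the frame of keeper between 0 and 0.04 m and x of tablet2 in the frame of keeper between -0.082 and 0.082 m and y of tablet2 in the frame of keeper between -0.052 and 0.052 m and z of tablet2 in the frame of keeper between 0 and 0.04 m and x of tablet3 in the frame of keeper between -0.082 and 0.082 m and y of tablet3 in the frame of keeper between -0.052 and 0.052 m and z of tablet3 in the frame of keeper between 0 and 0.04 m and x of tablet4 in the frame of keeper between -0.082 and 0.082 m and y of tablet4 in the frame of keeper between -0.052 and 0.052 m and z of tablet4 in the frame of keeper between 0 and 0.04 m and x of tablet5 in the frame of keeper between -0.082 and 0.082 m and y of tablet5 in the frame of keeper between -0.052 and 0.052 m and z of tablet5 in the frame of keeper between 0 and 0.04 m and horizontal distance between cover and keeper above 0.1 m), for 0.2 s.
3. the cover is on its pins and pressed home: at least 4 N between cover and keeper while it lies flush (horizontal distance between cover and keeper below 0.006 m and angle between the x axis of cover and the x axis of keeper, either way round below 0.06 rad and z of cover in the frame of keeper between 0.038 and 0.0425 m and angle between cover's own z axis and vertical below 0.1 rad and value of joint seal above 0.004 m and contact force between cover and keeper above 4 N), for 0.1 s.
At the end, for the whole second after the job is handed in: every tablet present is inside the keeper below its rim; the cover lies on both pins, centred within 6 mm and parallel to the keeper, its underside less than 42.5 mm above the keeper's underside, the seal pushed down more than 4 mm; the cover is at rest (x of tablet1 in the frame of keeper between -0.082 and 0.082 m and y of tablet1 in the frame of keeper between -0.052 and 0.052 m and z of tablet1 in the frame of keeper between 0 and 0.04 m and x of tablet2 in the frame of keeper between -0.082 and 0.082 m and y of tablet2 in the frame of keeper between -0.052 and 0.052 m and z of tablet2 in the frame of keeper between 0 and 0.04 m and x of tablet3 in the frame of keeper between -0.082 and 0.082 m and y of tablet3 in the frame of keeper between -0.052 and 0.052 m and z of tablet3 in the frame of keeper between 0 and 0.04 m and x of tablet4 in the frame of keeper between -0.082 and 0.082 m and y of tablet4 in the frame of keeper between -0.052 and 0.052 m and z of tablet4 in the frame of keeper between 0 and 0.04 m and x of tablet5 in the frame of keeper between -0.082 and 0.082 m and y of tablet5 in the frame of keeper between -0.052 and 0.052 m and z of tablet5 in the frame of keeper between 0 and 0.04 m and horizontal distance between cover and keeper below 0.006 m and angle between the x axis of cover and the x axis of keeper, either way round below 0.06 rad and z of cover in the frame of keeper between 0.038 and 0.0425 m and angle between cover's own z axis and vertical below 0.1 rad and value of joint seal above 0.004 m and linear speed of cover below 0.02 m/s); the robot touches nothing.
It fails at once if the mug, dispenser or clip is moved more than 40 mm (distance of any of mug, dispenser, clip from where it was at the start of the episode above 0.04 m).
Of tablet1, tablet2, tablet3, tablet4, tablet5 only 3 to 5 are there at a start; the rules pass over those that are not, and their reading is None.
At some moment in a run one of tablet1, tablet2, tablet3, tablet4, tablet5 may be knocked a few centimetres aside while the robot is not near it.
Once in a run the grip may slacken for a moment while it holds something.
It also fails if it takes over 210 s, if anything falls off the work surface, if the arm or the gripper's body presses on something with over 40 N, if the wrist force passes 120 N, or if a joint passes its speed limit or range.

ROBOT

A 6-joint arm with a two-finger parallel gripper is mounted at the origin on the work surface. World frame = base frame: x ahead of the robot, y to its left, z up, the work surface at z = 0. Lengths are in mm, angles in rad, forces in N, time in s.
With the tool pointing down it reaches from about 275 to 825 mm from the base axis. Payload 5.2 kg.
Tool frame: the origin (TCP) lies on the centre line of the jaws, within the pads' length; the fingertips stand 25 mm ahead of it and the grasp point (between the pads) lies 6 mm ahead of it; z points along the fingers, y is the line along which they close (so a half turn about z gives the same grasp; the last joint's range is limited). The gripper opens to 93 mm and grips with 3 to 60 N. Pads are 15 mm wide; open, the fingers measure 128 mm over their backs; the gripper's body (75 mm by 188 mm) begins 65 mm behind the grasp point.
Start: joints at [1.11, 0.259, 1.535, -0, 1.348, -0.203], TCP at [140.202, 531.835, 243.653] pointing down, gripper open.
Joint ranges: [-3.14, 3.14], [-0.91, 2.08], [0.19, 2.58], [-1.22, 4.36], [0.22, 2.71], [-3.12, 3.12]. Speed limits (rad/s): [2.57, 2.57, 3.14, 3.14, 3.14, 3.14].

INTERFACE

Orientations are given as a unit quaternion [x, y, z, w].
In Python, from plant import manip gives the robot as it stands.
- The arm moves only by the shell command python3 -m pendant 'ROWS' [FORCE]. ROWS is JSON, a list of rows, each a list of 5 numbers: the shift along the tool's x, y, z scaled (see below), then the turn about the tool's z scaled (see below), then the opening, from -1 (shut) to 1 (fully open). A call has 1 to 20 rows; each row is the pose to reach, as a shift and turn from the pose commanded when the call began, along the tool's axes at that moment; what a row does not reach only later rows make up. The controller multiplies each number of a shift by 0.4 m and each number of a turn by pi/4 rad. A row lasts 1/12 s, in which the tool goes at most 41.7 mm and 7.16 degrees, less where a joint would pass 70% of its speed; a pose out of reach is approached as far as the arm can. A call with a number of a shift or a turn outside -1 to 1 is refused whole. A call with a gripper value outside its range is refused whole. The fingers move at their own pace and stop on an object; FORCE is the grip in N (left out, the last holds). Time passes only in rows, so rows that repeat a pose let the fingers close. It gives the time, the measured TCP pose, the force, the opening and the grip force at its end, in the units of the state.
- manip.sense(): the state, without advancing time (a new reading comes with each control period).
- manip.grab_frame(name): name is "scene" or "top"; returns the picture (384x512x3 uint8, blue, green, red); there is no depth.
- manip.camera_params(name): a dict with "fx", "fy", "cx", "cy" (pixels), "R" (3x3) and "t" (3): a world point X has camera coordinates R X + t. Camera axes: x right, y down, z forward; pixel columns grow to the right and rows downward; lengths in mm; the calibration is good to about 2 mm. A picture is of the moment at which its call begins. camera_params takes no time and is no camera call.
- manip.hand_in(): hands the job in; it is judged then, once.
The state is a dict: "t": time; "q": joint angles; "joint_velocities": joint speeds; "joint_torque": joint torques, N m; "ee_pos": TCP position; "tcp_rot": TCP orientation; "wrist_force": force on the tool from outside, world axes, zero at the start; "ft_torque": the same for the moment, N m; "width": opening from 0.0 (shut) to 1.0 (fully open); "grasp_force": force on a finger pad.
Only numpy, scipy, OpenCV 4.12 (cv2) and the standard library are available. Lean on these libraries where they do the work, as an engineer would, in place of code of your own. Each camera call takes 0.05 s, during which the arm holds its last target. There are 200 camera calls.

## Working session

There is one attempt and no reset: what is moved stays moved. The work goes in short steps, Python scripts to look and compute and a shell command to move; the robot and the scene stay as the last step left them, time stands still between calls to the robot, and variables do not carry over. Pictures are saved under pics/ and viewed, at most 14 in all, crops included, and the job is handed in when it is done.

```bash
mkdir -p pics; python3 - <<'E'
from plant import manip
import cv2
s=manip.sense(); print(s)
for n in("scene","top"):
    cv2.imwrite(f"pics/{n}0.png",manip.grab_frame(n)); print(manip.camera_params(n))
E
```

```text
{'t': 0.0, 'q': array([ 1.11022899e+00,  2.59343689e-01,  1.53607153e+00,  1.48853687e-05,
        1.34794770e+00, -2.02783721e-01]), 'joint_velocities': array([-1.92431676e-05, -7.77448610e-04,  1.11882320e-03, -5.96907757e-04,
        1.08065504e-04, -9.96763680e-04]), 'joint_torque': array([ 9.85705483e-04, -4.37296200e+01, -2.84004271e+01,  7.21654692e-02,
        4.12540406e-02, -1.14175068e-04]), 'ee_pos': array([139.96154246, 531.39650672, 242.82190491]), 'tcp_rot': array([ 1.28536812e-01,  9.91704343e-01, -8.34527700e-04, -2.95085228e-04]), 'wrist_force': array([ 0.00136931, -0.39360293, -1.13586815]), 'ft_torque': array([-0.01357915,  0.01913877, -0.05274733]), 'grasp_force': 0.0, 'width': 0.9994846176963715}
{'fx': 388.698741133225, 'fy': 388.698741133225, 'cx': 255.2869655289024, 'cy': 188.96448170663314, 'R': array([[ 0.79966407,  0.5999099 , -0.02540654],
       [ 0.32535675, -0.46847805, -0.82138377],
       [-0.50465866,  0.6485649 , -0.5698098 ]]), 't': array([-410.16533126, -104.35327293, 1223.61548775])}
{'fx': 498.0440113814204, 'fy': 498.0440113814204, 'cx': 246.64174149812257, 'cy': 191.88680628179335, 'R': array([[ 0.01369145, -0.99983501,  0.01193683],
       [-0.99563586, -0.01473414, -0.09215275],
       [ 0.09231343, -0.01062303, -0.99567333]]), 't': array([-23.25895133, 508.10748511, 992.2500688 ])}
```

View pics/top0.png

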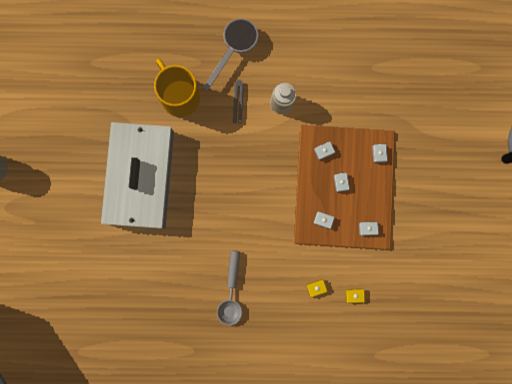

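View pics/scene0.png

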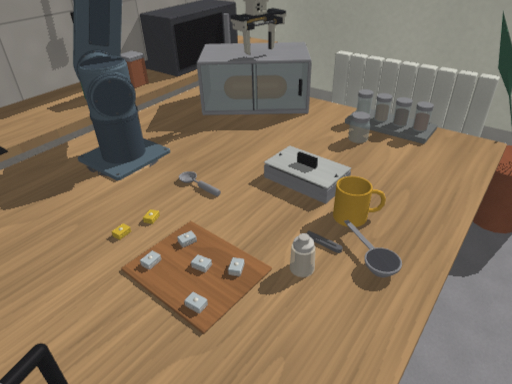

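The top view shows five tablets on the board at about (325,151), (380,153), (342,182), (324,220) and (369,229). The covered keeper is centred near (137,175), with pins at (140,129) and (131,220). The two yellow look-alikes lie off the board, and the clip is at (238,100).

```bash
cat > h.py <<'E'
from plant import manip
import cv2, numpy as np
from scipy.spatial.transform import Rotation as Ro
def ray(px,z,n="top"):
    c=manip.camera_params(n);R,t=c["R"],c["t"]
    px=np.atleast_2d(px).astype(float)
    d=np.c_[(px[:,0]-c["cx"])/c["fx"],(px[:,1]-c["cy"])/c["fy"],np.ones(len(px))]@R
    o=-R.T@t
    return (o+d*((z-o[2])/d[:,2])[:,None])[:,:2]
def proj(X,n="top"):
    c=manip.camera_params(n);p=np.atleast_2d(X)@c["R"].T+c["t"]
    return p[:,:2]/p[:,2:]*c["fx"]+[c["cx"],c["cy"]]
def tablets(im,z=24,roi=(285,110,410,260)):
    hsv=cv2.cvtColor(im,cv2.COLOR_BGR2HSV)
    m=((hsv[...,1]<70)&(hsv[...,2]>120)).astype(np.uint8)
    k=np.zeros_like(m);x0,y0,x1,y1=roi;k[y0:y1,x0:x1]=1
    out=[]
    for c in cv2.findContours(m*k,cv2.RETR_EXTERNAL,cv2.CHAIN_APPROX_NONE)[0]:
        if cv2.contourArea(c)<80: continue
        w=ray(c[:,0,:],z).astype(np.float32)
        (cx,cy),(a,b),_=r=cv2.minAreaRect(w)
        p=cv2.boxPoints(r);e=[p[1]-p[0],p[2]-p[1]];l=max(e,key=np.linalg.norm)
        out.append((cx,cy,np.degrees(np.arctan2(l[1],l[0]))%180,max(a,b),min(a,b)))
    return out
def need(x,y,z,ang=None):
    """rows units to bring TCP to x,y,z ; closing axis (tool y) at world angle ang deg (mod 180)"""
    s=manip.sense();M=Ro.from_quat(s["tcp_rot"]).as_matrix()
    d=M.T@(np.array([x,y,z])-s["ee_pos"])/400
    a=np.degrees(np.arctan2(M[1,1],M[0,1]));r=f"yaw_y={a:.1f} q6={s['q'][5]:.2f}"
    if ang is not None:
        t=(ang-a+90)%180-90
        r+=f" turn={-t/45:.3f} (or {-(t-np.sign(t)*180)/45:.3f})"
    print(np.round(d,4),r,"t",round(s["t"],1))
E
python3 - <<'E'
from h import *
im=cv2.imread("pics/top0.png")
for t in tablets(im): print(np.round(t,1))
P=ray([[140,129],[131,220]],56);print("pins",P,P.mean(0),np.linalg.norm(P[0]-P[1]),np.degrees(np.arctan2(*(P[0]-P[1])[::-1])))
print("balls",ray([[325,151],[380,153],[342,182],[324,220],[369,229]],25))
print("board",ray([[302,125],[395,130],[392,249],[295,244]],8))
m=(im.max(2)<50).astype(np.uint8);m[:,:120]=0;m[:,150:]=0;m[:150]=0;m[200:]=0
c=max(cv2.findContours(m,0,1)[0],key=cv2.contourArea)
for z in (50,80):
  w=ray(c[:,0],z).astype(np.float32);print("bar",z,cv2.minAreaRect(w))
print("dispenser,mug,clip",ray([284,92],88),ray([178,85],92),ray([238,100],10))
big=cv2.resize(im[100:260,90:430],None,fx=2.35,fy=2.35,interpolation=cv2.INTER_CUBIC);cv2.imwrite("pics/c0.png",big)
E
```

```text
[ 438.4 -263.6   90.8   37.    24.3]
[ 453.7 -172.8   72.3   36.1   25.8]
[ 532.3 -208.6    9.2   35.7   26.7]
[ 594.  -287.9    3.8   35.3   27.8]
[ 597.4 -173.9  114.2   37.2   25.3]
pins [[628.06594628 198.52713177]
 [446.73715078 210.0639204 ]] [537.40154853 204.29552608] 181.69543078934294 -3.6404562358856287
balls [[ 595.07172235 -175.97542185]
 [ 592.6966537  -289.39067646]
 [ 531.44994187 -210.75669407]
 [ 453.27211683 -173.82339819]
 [ 436.31950344 -265.27647024]]
board [[ 652.60657955 -130.50475223]
 [ 645.1322506  -326.35791422]
 [ 396.31238683 -316.72082233]
 [ 403.83392623 -116.96446468]]
bar 50 ((540.1448364257812, 207.97071838378906), (15.646519660949707, 59.994380950927734), 86.53752136230469)
bar 80 ((536.32177734375, 201.477783203125), (15.170018196105957, 58.16719055175781), 86.53750610351562)
dispenser,mug,clip [[698.85843448 -85.41779024]] [[707.98611201 120.51336098]] [[703.38601488   4.66148685]]
```

View pics/c0.png

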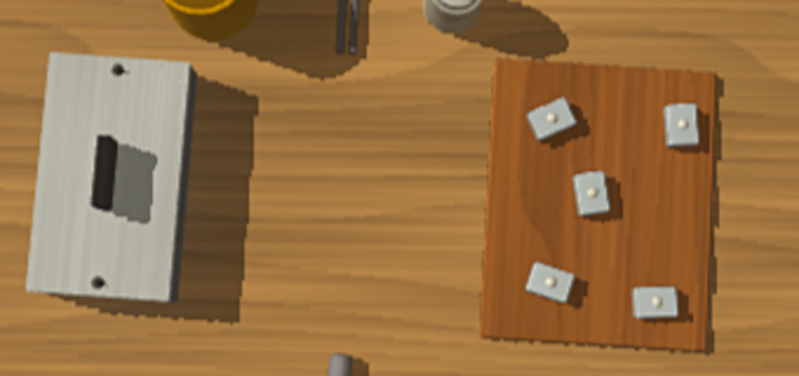

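```bash
python3 -c "
from h import *
need(537.3,204.2,140,86.4)"
```

```text
[-1.1691 -0.5374  0.2577] yaw_y=75.2 q6=-0.20 turn=-0.248 (or 3.752) t 0.1
```

```bash
python3 -m pendant '[[-0.9,-0.42,0.2,-0.248,1],[-0.9,-0.42,0.2,-0.248,1],[-0.9,-0.42,0.2,-0.248,1],[-0.9,-0.42,0.2,-0.248,1],[-0.9,-0.42,0.2,-0.248,1],[-0.9,-0.42,0.2,-0.248,1],[-0.9,-0.42,0.2,-0.248,1],[-0.9,-0.42,0.2,-0.248,1],[-0.9,-0.42,0.2,-0.248,1],[-0.9,-0.42,0.2,-0.248,1],[-0.9,-0.42,0.2,-0.248,1],[-0.9,-0.42,0.2,-0.248,1],[-0.9,-0.42,0.2,-0.248,1],[-0.9,-0.42,0.2,-0.248,1]]'; python3 -c "
from h import *
need(537.3,204.2,140,86.4)"
```

```text
t: 1.27
ee_pos: [444.4, 278.4, 163.7]
tcp_rot: [0.031, 1.0, 0.0, -0.0]
wrist_force: [0.2, -0.1, -0.3]
width: 1.002
grasp_force: 0.0
[-0.2432 -0.1708  0.0591] yaw_y=86.5 q6=-1.16 turn=0.001 (or -3.999) t 1.3
```

```bash
python3 -m pendant '[[-0.243,-0.171,0.06,0,0.5],[-0.243,-0.171,0.06,0,0.5],[-0.243,-0.171,0.06,0,0.5],[-0.243,-0.171,0.06,0,0.5],[-0.243,-0.171,0.06,0,0],[-0.243,-0.171,0.06,0,0]]'; python3 - <<'E'
from h import *
need(537.3,204.2,83,86.4)
cv2.imwrite("pics/t1.png",cv2.resize(manip.grab_frame("top")[90:260,60:300],None,fx=3,fy=3))
E
```

```text
t: 1.77
ee_pos: [537.0, 204.4, 139.7]
tcp_rot: [0.031, 1.0, 0.0, -0.0]
wrist_force: [-0.1, 0.2, 0.1]
width: 0.652
grasp_force: 0.0
[-0.001  -0.0006  0.1418] yaw_y=86.4 q6=-1.34 turn=0.001 (or -3.999) t 1.8
```

View pics/t1.png

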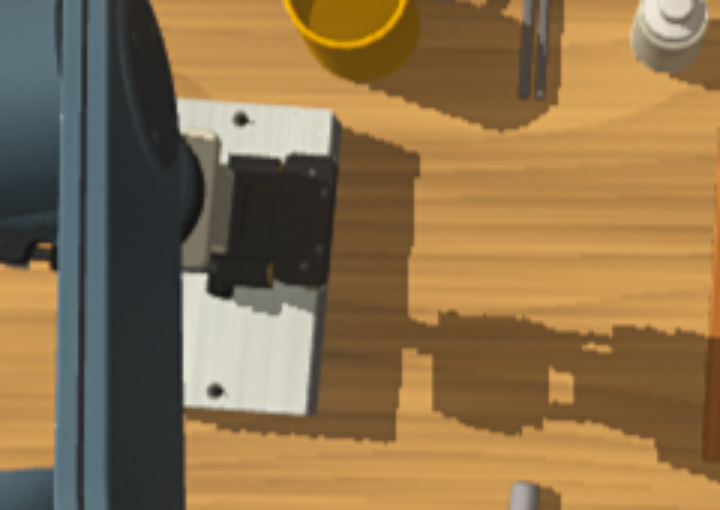

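The gripper is over the bar, at about (260,220) in the crop, and both pins are visible. I'll go down and grip.

```bash
python3 -m pendant '[[0,0,0.06,0,0],[0,0,0.11,0,0],[0,0,0.142,0,0],[0,0,0.142,0,0],[0,0,0.142,0,-1],[0,0,0.142,0,-1],[0,0,0.142,0,-1],[0,0,0.142,0,-1],[0,0,0.142,0,-1],[0,0,0.142,0,-1],[0,0,0.142,0,-1],[0,0,0.142,0,-1]]' 30
```

```text
t: 2.82
ee_pos: [538.7, 203.6, 83.6]
tcp_rot: [0.032, 1.0, 0.0, 0.001]
wrist_force: [-0.7, 2.5, 6.2]
width: 0.126
grasp_force: 30.0
```

```bash
python3 -m pendant '[[0,0,-0.03,0,-1],[0,0,-0.06,0,-1],[0,0,-0.09,0,-1],[0,0,-0.12,0,-1],[0,0,-0.12,0,-1],[0,0,-0.12,0,-1]]'; python3 -c "
from h import *
need(537.3,-32,125,86.4)"
```

```text
t: 3.32
ee_pos: [538.2, 203.0, 130.7]
tcp_rot: [0.032, 1.0, -0.0, 0.0]
wrist_force: [-0.7, -0.4, -2.6]
width: 0.127
grasp_force: 30.0
[-0.0348 -0.5864  0.0144] yaw_y=86.4 q6=-1.34 turn=-0.000 (or 4.000) t 3.3
```

```bash
python3 -m pendant '[[-0.003,-0.08,0,0,-1],[-0.006,-0.16,0,0,-1],[-0.01,-0.24,0,0,-1],[-0.015,-0.32,0,0,-1],[-0.02,-0.4,0,0,-1],[-0.025,-0.48,0,0,-1],[-0.03,-0.54,0,0,-1],[-0.035,-0.586,0,0,-1],[-0.035,-0.586,0,0,-1],[-0.035,-0.586,0,0,-1],[-0.035,-0.586,0,0,-1]]'; python3 -c "
from h import *
need(537.3,-32,42,86.4)"
```

```text
t: 4.23
ee_pos: [536.6, -31.0, 129.9]
tcp_rot: [0.032, 0.999, 0.0, -0.001]
wrist_force: [0.1, 0.1, -2.0]
width: 0.124
grasp_force: 30.0
[-0.0023 -0.0027  0.2197] yaw_y=86.4 q6=-1.77 turn=-0.001 (or 3.999) t 4.2
```

```bash
python3 -m pendant '[[0,0,0.06,0,-1],[0,0,0.12,0,-1],[0,0,0.17,0,-1],[0,0,0.2,0,-1],[0,0,0.215,0,-1],[0,0,0.22,0,-1],[0,0,0.225,0,-1],[0,0,0.23,0,-1],[0,0,0.23,0,-1]]'; python3 -c "
from h import *
print(manip.sense()['wrist_force'])"
```

```text
t: 4.98
ee_pos: [537.9, -31.5, 39.4]
tcp_rot: [0.031, 1.0, -0.0, 0.001]
wrist_force: [-1.1, -0.3, -3.0]
width: 0.124
grasp_force: 30.0
[-1.13366587 -0.34542015 -2.96405856]
```

Still hanging; go down in small steps until contact, then open.

```bash
python3 -m pendant '[[0,0,0.002,0,-1],[0,0,0.004,0,-1],[0,0,0.006,0,-1],[0,0,0.006,0,-1]]'
```

```text
t: 5.32
ee_pos: [537.9, -31.7, 37.6]
tcp_rot: [0.032, 1.0, -0.0, 0.001]
wrist_force: [-1.7, 0.7, 5.3]
width: 0.127
grasp_force: 30.0
```

```bash
python3 -m pendant '[[0,0,0,0,0],[0,0,0,0,0],[0,0,0,0,0],[0,0,0,0,0],[0,0,-0.05,0,0],[0,0,-0.15,0,0],[0,0,-0.25,0,0],[0,0,-0.25,0,0],[0,0,-0.25,0,0]]'; python3 - <<'E'
from h import *
im=manip.grab_frame("top");cv2.imwrite("pics/t2.png",im)
for t in tablets(im): print(np.round(t,1))
need(594,-288.5,120,3.8)
E
```

```text
t: 6.07
ee_pos: [539.3, -32.1, 139.1]
tcp_rot: [0.031, 1.0, -0.001, 0.003]
wrist_force: [-0.3, -0.7, -0.2]
width: 0.496
grasp_force: 0.0
[ 436.3 -263.6   90.8   36.9   24.3]
[ 453.7 -173.8   72.3   32.9   22.6]
[ 532.1 -209.3    9.2   36.3   28.1]
[ 593.8 -288.6    3.8   36.4   29.2]
[ 597.  -174.8  116.4   36.3   26. ]
[ 630.6 -111.6   87.7   37.4   25.6]
[ 554.6 -122.3  167.   259.2    3.7]
[-0.1807 -0.6319  0.0434] yaw_y=86.4 q6=-1.77 turn=1.835 (or -2.165) t 6.1
```

View pics/t2.png

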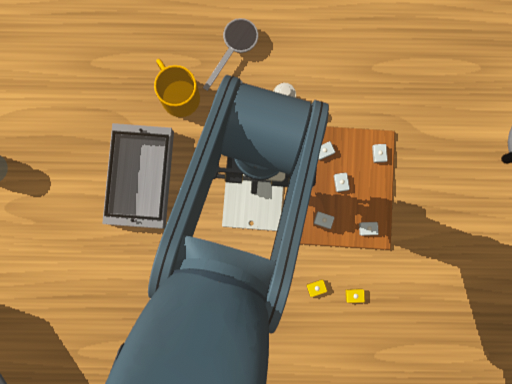

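The view shows the keeper open and empty at (137,175), the cover lying flat near (252,190), and the five tablets still in place. I'll fetch the tablets gripped along their 36 mm side and set them in a row in the keeper.

```bash
python3 -m pendant '[[-0.14,-0.63,0.04,1,0.5],[-0.14,-0.63,0.04,1,0.5],[-0.14,-0.63,0.04,1,0.5],[-0.14,-0.63,0.04,1,0.5],[-0.14,-0.63,0.04,1,0.5],[-0.14,-0.63,0.04,1,0.5],[-0.14,-0.63,0.04,1,0.5],[-0.14,-0.63,0.04,1,0.5]]'; python3 -c "
from h import *
need(593.5,-288.7,80,3.8)"
```

```text
t: 6.78
ee_pos: [576.1, -289.6, 117.3]
tcp_rot: [0.414, 0.91, 0.0, -0.002]
wrist_force: [0.1, -0.4, -0.5]
width: 0.75
grasp_force: 0.0
[-0.0271  0.0343  0.093 ] yaw_y=41.1 q6=-1.35 turn=0.828 (or -3.172) t 6.8
```

```bash
python3 -m pendant '[[-0.027,0.0343,0.05,0.828,0.4],[-0.027,0.0343,0.05,0.828,0.4],[-0.027,0.0343,0.05,0.828,0.4],[-0.027,0.0343,0.093,0.828,0.4],[-0.027,0.0343,0.093,0.828,0.4],[-0.027,0.0343,0.093,0.828,0.4],[-0.027,0.0343,0.093,0.828,0.4]]'; python3 -c "
from h import *
need(593.5,-288.7,36,3.8)"
```

```text
t: 7.37
ee_pos: [593.8, -283.1, 81.3]
tcp_rot: [0.68, 0.733, -0.0, -0.002]
wrist_force: [-0.2, 0.4, -0.1]
width: 0.7
grasp_force: 0.0
[-0.0143 -0.0013  0.1133] yaw_y=4.2 q6=-0.69 turn=0.010 (or -3.990) t 7.4
```

```bash
python3 -m pendant '[[-0.0143,-0.001,0.03,0.01,0.4],[-0.0143,-0.001,0.07,0.01,0.4],[-0.0143,-0.001,0.1,0.01,0.4],[-0.0143,-0.001,0.113,0.01,0.4],[-0.0143,-0.001,0.113,0.01,0.4],[-0.0143,-0.001,0.113,0.01,-1],[-0.0143,-0.001,0.113,0.01,-1],[-0.0143,-0.001,0.113,0.01,-1],[-0.0143,-0.001,0.113,0.01,-1],[-0.0143,-0.001,0.113,0.01,-1],[-0.0143,-0.001,0.113,0.01,-1]]' 20
```

```text
t: 8.28
ee_pos: [595.1, -291.6, 38.7]
tcp_rot: [0.684, 0.729, 0.0, 0.001]
wrist_force: [0.3, 0.2, 1.4]
width: 0.384
grasp_force: 20.0
```

```bash
python3 -m pendant '[[0,0,-0.08,0,-1],[0,0,-0.16,-0.3,-1],[0,0,-0.23,-0.6,-1],[0,0,-0.23,-0.9,-1],[0,0,-0.23,-0.9,-1],[0,0,-0.23,-0.9,-1],[0,0,-0.23,-0.9,-1],[0,0,-0.23,-0.9,-1]]';python3 -c "
from h import *
need(598,200,126,86.4)"
```

```text
t: 8.95
ee_pos: [594.8, -291.4, 130.3]
tcp_rot: [0.388, 0.922, -0.0, 0.0]
wrist_force: [-0.8, 0.2, 1.1]
width: 0.385
grasp_force: 20.0
[0.8729 0.8644 0.0105] yaw_y=44.3 q6=-1.40 turn=-0.935 (or 3.065) t 8.9
```

```bash
python3 -m pendant '[[0.873,0.864,0.01,-0.935,-1],[0.873,0.864,0.01,-0.935,-1],[0.873,0.864,0.01,-0.935,-1],[0.873,0.864,0.01,-0.935,-1],[0.873,0.864,0.01,-0.935,-1],[0.873,0.864,0.01,-0.935,-1],[0.873,0.864,0.01,-0.935,-1],[0.873,0.864,0.01,-0.935,-1],[0.873,0.864,0.01,-0.935,-1],[0.873,0.864,0.01,-0.935,-1],[0.873,0.864,0.01,-0.935,-1],[0.873,0.864,0.01,-0.935,-1],[0.873,0.864,0.01,-0.935,-1],[0.873,0.864,0.01,-0.935,-1],[0.873,0.864,0.01,-0.935,-1],[0.873,0.864,0.01,-0.935,-1],[0.873,0.864,0.01,-0.935,-1]]';python3 -c "
from h import *
need(598,200,36,86.4)"
```

```text
t: 10.37
ee_pos: [599.6, 198.2, 126.1]
tcp_rot: [0.034, 0.999, -0.0, -0.0]
wrist_force: [0.3, -1.0, -0.1]
width: 0.383
grasp_force: 20.0
[0.0042 0.0042 0.2252] yaw_y=86.1 q6=-1.36 turn=-0.007 (or 3.993) t 10.4
```

```bash
python3 -m pendant '[[0.004,0.004,0.08,-0.007,-1],[0.004,0.004,0.15,-0.007,-1],[0.004,0.004,0.2,-0.007,-1],[0.004,0.004,0.223,-0.007,-1],[0.004,0.004,0.223,-0.007,-1],[0.004,0.004,0.223,-0.007,0.03],[0.004,0.004,0.223,-0.007,0.03],[0.004,0.004,0.223,-0.007,0.03],[0.004,0.004,0.15,-0.007,0.03],[0.004,0.004,0.08,-0.007,0.03],[0.004,0.004,0,-0.007,0.03],[0.004,0.004,0,-0.007,0.03]]';python3 -c "
from h import *
im=manip.grab_frame('scene');cv2.imwrite('pics/s3.png',im[120:330,80:400])
need(596.5,-175,110,115)"
```

```text
t: 11.37
ee_pos: [602.0, 202.3, 134.0]
tcp_rot: [0.03, 1.0, 0.001, 0.006]
wrist_force: [1.8, 1.2, 0.8]
width: 0.512
grasp_force: 0.0
[-0.045  -0.9418  0.0517] yaw_y=86.6 q6=-1.36 turn=-0.632 (or 3.368) t 11.4
```

View pics/s3.png

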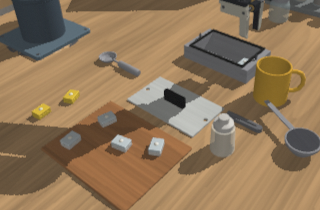

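The scene view shows four tablets left on the board, the cover lying flat at about (175,103), and the keeper open at (228,52). The tablet inside is hidden from this side. Next is tablet B.

```bash
python3 -m pendant '[[-0.04,-0.935,0.04,-0.632,0.4],[-0.04,-0.935,0.04,-0.632,0.4],[-0.04,-0.935,0.04,-0.632,0.4],[-0.04,-0.935,0.04,-0.632,0.4],[-0.04,-0.935,0.04,-0.632,0.4],[-0.04,-0.935,0.04,-0.632,0.4],[-0.04,-0.935,0.04,-0.632,0.4],[-0.04,-0.935,0.04,-0.632,0.4],[-0.04,-0.935,0.04,-0.632,0.4],[-0.04,-0.935,0.04,-0.632,0.4],[-0.04,-0.935,0.04,-0.632,0.4],[-0.04,-0.935,0.04,-0.632,0.4],[-0.04,-0.935,0.04,-0.632,0.4],[-0.04,-0.935,0.04,-0.632,0.4],[-0.04,-0.935,0.04,-0.632,0.4]]';python3 -c "
from h import *
for t in tablets(manip.grab_frame('top')): print(np.round(t,1))
need(596.5,-175,36,115)"
```

```text
t: 12.67
ee_pos: [591.6, -170.7, 110.1]
tcp_rot: [-0.218, 0.976, 0.0, -0.0]
wrist_force: [0.1, 0.3, 0.1]
width: 0.703
grasp_force: 0.0
[ 427.5 -314.1  152.8   44.8    9.9]
[ 524.8 -113.1  153.9   73.8   10.9]
[ 529.5 -172.7   72.2   64.6   57.6]
[ 508.3 -324.3  159.1  189.6   17.8]
[ 599.5 -125.1  156.1  178.8   15.4]
[-0.0067 -0.0143  0.1855] yaw_y=115.1 q6=-2.47 turn=0.003 (or -3.997) t 12.7
```

```bash
python3 -m pendant '[[-0.0067,-0.0143,0.07,0,0.4],[-0.0067,-0.0143,0.14,0,0.4],[-0.0067,-0.0143,0.17,0,0.4],[-0.0067,-0.0143,0.184,0,0.4],[-0.0067,-0.0143,0.184,0,0.4],[-0.0067,-0.0143,0.184,0,-1],[-0.0067,-0.0143,0.184,0,-1],[-0.0067,-0.0143,0.184,0,-1],[-0.0067,-0.0143,0.184,0,-1],[-0.0067,-0.0143,0.184,0,-1],[-0.0067,-0.0143,0.184,0,-1],[-0.0067,-0.0143,0.11,0,-1],[-0.0067,-0.0143,0.04,0,-1],[-0.0067,-0.0143,-0.04,0.2,-1],[-0.0067,-0.0143,-0.04,0.4,-1],[-0.0067,-0.0143,-0.04,0.4,-1],[-0.0067,-0.0143,-0.04,0.4,-1]]' 20;python3 -c "
from h import *
need(568,201.9,126,86.4)"
```

```text
t: 14.13
ee_pos: [596.5, -176.9, 127.1]
tcp_rot: [-0.06, 0.998, -0.0, 0.001]
wrist_force: [-0.4, -0.0, -0.6]
width: 0.383
grasp_force: 20.0
[-0.0425  0.9487  0.0019] yaw_y=96.9 q6=-2.16 turn=0.233 (or -3.767) t 14.1
```

```bash
python3 -m pendant '[[-0.042,0.949,0,0.233,-1],[-0.042,0.949,0,0.233,-1],[-0.042,0.949,0,0.233,-1],[-0.042,0.949,0,0.233,-1],[-0.042,0.949,0,0.233,-1],[-0.042,0.949,0,0.233,-1],[-0.042,0.949,0,0.233,-1],[-0.042,0.949,0,0.233,-1],[-0.042,0.949,0,0.233,-1],[-0.042,0.949,0,0.233,-1],[-0.042,0.949,0,0.233,-1],[-0.042,0.949,0,0.233,-1],[-0.042,0.949,0,0.233,-1],[-0.042,0.949,0,0.233,-1]]';python3 -c "
from h import *
need(568,201.9,36,86.4)"
```

```text
t: 15.3
ee_pos: [567.0, 200.3, 125.9]
tcp_rot: [0.031, 1.0, -0.0, -0.0]
wrist_force: [-0.1, -0.2, -0.4]
width: 0.386
grasp_force: 20.0
[-0.0024  0.0043  0.2247] yaw_y=86.4 q6=-1.35 turn=0.001 (or -3.999) t 15.3
```

```bash
python3 -m pendant '[[-0.002,0.004,0.08,0,-1],[-0.002,0.004,0.15,0,-1],[-0.002,0.004,0.2,0,-1],[-0.002,0.004,0.223,0,-1],[-0.002,0.004,0.223,0,-1],[-0.002,0.004,0.223,0,0.03],[-0.002,0.004,0.223,0,0.03],[-0.002,0.004,0.223,0,0.03],[-0.002,0.004,0.15,0,0.03],[-0.002,0.004,0.08,0,0.03],[-0.002,0.004,0,0,0.03],[-0.002,0.004,0,0,0.03],[-0.002,0.004,0,0,0.03]]';python3 -c "
from h import *
im=manip.grab_frame('top')
for t in tablets(im): print(np.round(t,1))
cv2.imwrite('pics/t4.png',cv2.resize(im[100:260,80:420],None,fx=2.3,fy=2.3))
need(532,-209.3,110,9.2)"
```

```text
t: 16.38
ee_pos: [569.5, 204.0, 129.6]
tcp_rot: [0.03, 1.0, 0.001, 0.003]
wrist_force: [0.2, -0.1, -1.2]
width: 0.513
grasp_force: 0.0
[ 438.5 -265.6   94.8   33.5   22.8]
[ 453.7 -173.8   72.3   32.9   22.6]
[ 532.1 -209.3    9.2   36.3   28.1]
[ 0.028  -1.0363  0.0433] yaw_y=86.5 q6=-1.35 turn=1.719 (or -2.281) t 16.4
```

View pics/t4.png

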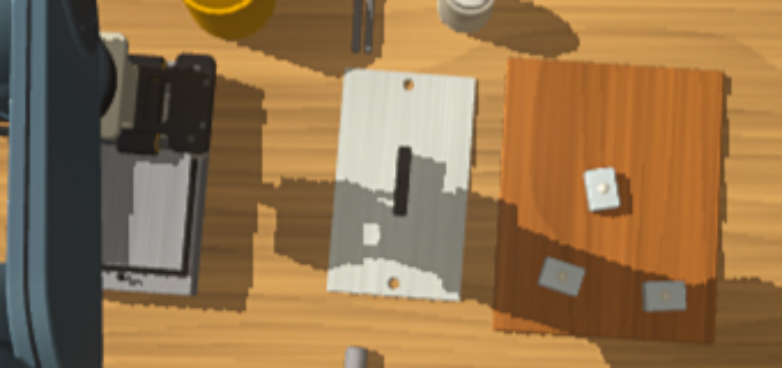

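The crop shows three tablets left on the board and the cover flat, with holes at (408,84) and (393,283). Next is tablet C.

```bash
python3 -m pendant '[[0.025,-0.95,0.03,1,0.4],[0.025,-0.95,0.03,1,0.4],[0.025,-0.95,0.03,1,0.4],[0.025,-0.95,0.03,1,0.4],[0.025,-0.95,0.03,1,0.4],[0.025,-0.95,0.03,1,0.4],[0.025,-0.95,0.03,1,0.4],[0.025,-0.95,0.03,1,0.4],[0.025,-0.95,0.03,1,0.4],[0.025,-0.95,0.03,1,0.4],[0.025,-0.95,0.03,1,0.4],[0.025,-0.95,0.03,1,0.4],[0.025,-0.95,0.03,1,0.4]]';python3 -c "
from h import *
need(532,-209.3,90,9.2)"
```

```text
t: 17.52
ee_pos: [534.0, -173.4, 113.3]
tcp_rot: [0.41, 0.912, 0.0, -0.001]
wrist_force: [-0.5, 0.3, -0.2]
width: 0.699
grasp_force: 0.0
[-0.0639 -0.0633  0.0582] yaw_y=41.6 q6=-1.24 turn=0.719 (or -3.281) t 17.5
```

```bash
python3 -m pendant '[[-0.064,-0.063,0.058,0.719,0.4],[-0.064,-0.063,0.058,0.719,0.4],[-0.064,-0.063,0.058,0.719,0.4],[-0.064,-0.063,0.058,0.719,0.4],[-0.064,-0.063,0.058,0.719,0.4],[-0.064,-0.063,0.058,0.719,0.4],[-0.064,-0.063,0.058,0.719,0.4]]';python3 -c "
from h import *
need(532,-209.3,36,9.2)"
```

```text
t: 18.1
ee_pos: [532.8, -209.1, 90.8]
tcp_rot: [0.647, 0.763, 0.0, -0.0]
wrist_force: [-0.2, 0.1, -0.3]
width: 0.7
grasp_force: 0.0
[-1.000e-04 -2.100e-03  1.369e-01] yaw_y=9.4 q6=-0.73 turn=0.005 (or -3.995) t 18.1
```

```bash
python3 -m pendant '[[0,-0.002,0.07,0,0.4],[0,-0.002,0.12,0,0.4],[0,-0.002,0.135,0,0.4],[0,-0.002,0.135,0,0.4],[0,-0.002,0.135,0,-1],[0,-0.002,0.135,0,-1],[0,-0.002,0.135,0,-1],[0,-0.002,0.135,0,-1],[0,-0.002,0.135,0,-1],[0,-0.002,0.135,0,-1],[0,-0.002,0.05,0,-1],[0,-0.002,-0.02,0,-1],[0,-0.002,-0.09,-0.3,-1],[0,-0.002,-0.09,-0.8,-1],[0,-0.002,-0.09,-0.8,-1],[0,-0.002,-0.09,-0.8,-1],[0,-0.002,-0.09,-0.8,-1],[0,-0.002,-0.09,-0.8,-1],[0,-0.002,-0.09,-0.8,-1]]' 20;python3 -c "
from h import *
need(538,203.8,126,86.4)"
```

```text
t: 19.68
ee_pos: [531.7, -211.1, 126.9]
tcp_rot: [0.383, 0.924, 0.0, -0.0]
wrist_force: [-0.4, -1.2, -0.0]
width: 0.384
grasp_force: 20.0
[0.7227 0.744  0.0023] yaw_y=45.0 q6=-1.36 turn=-0.921 (or 3.079) t 19.7
```

```bash
python3 -m pendant '[[0.723,0.744,0,-0.921,-1],[0.723,0.744,0,-0.921,-1],[0.723,0.744,0,-0.921,-1],[0.723,0.744,0,-0.921,-1],[0.723,0.744,0,-0.921,-1],[0.723,0.744,0,-0.921,-1],[0.723,0.744,0,-0.921,-1],[0.723,0.744,0,-0.921,-1],[0.723,0.744,0,-0.921,-1],[0.723,0.744,0,-0.921,-1],[0.723,0.744,0,-0.921,-1],[0.723,0.744,0,-0.921,-1],[0.723,0.744,0,-0.921,-1],[0.723,0.744,0,-0.921,-1],[0.723,0.744,0,-0.921,-1]]';python3 -c "
from h import *
need(538,203.8,36,86.4)"
```

```text
t: 20.93
ee_pos: [536.8, 202.3, 126.8]
tcp_rot: [0.031, 1.0, -0.0, -0.0]
wrist_force: [-0.3, -0.2, -0.1]
width: 0.384
grasp_force: 20.0
[-0.0029  0.004   0.2271] yaw_y=86.4 q6=-1.34 turn=0.001 (or -3.999) t 20.9
```

```bash
python3 -m pendant '[[-0.003,0.004,0.08,0,-1],[-0.003,0.004,0.15,0,-1],[-0.003,0.004,0.2,0,-1],[-0.003,0.004,0.225,0,-1],[-0.003,0.004,0.225,0,-1],[-0.003,0.004,0.225,0,0.03],[-0.003,0.004,0.225,0,0.03],[-0.003,0.004,0.225,0,0.03],[-0.003,0.004,0.15,0,0.03],[-0.003,0.004,0.08,0,0.03],[-0.003,0.004,0,0,0.03],[-0.003,0.004,0,0,0.03],[-0.003,0.004,0,0,0.03]]';python3 -c "
from h import *
im=manip.grab_frame('top')
for t in tablets(im): print(np.round(t,1))
need(453.5,-173.3,110,72.3)"
```

```text
t: 22.02
ee_pos: [539.8, 205.8, 130.3]
tcp_rot: [0.029, 1.0, 0.001, 0.003]
wrist_force: [0.3, -1.2, -0.6]
width: 0.516
grasp_force: 0.0
[ 438.4 -264.5   90.8   38.7   24.3]
[ 454.8 -173.5   72.3   36.5   24.5]
[ 0.1563 -0.9582  0.0447] yaw_y=86.6 q6=-1.34 turn=0.318 (or -3.682) t 22.1
```

```bash
python3 -m pendant '[[0.155,-0.954,0.04,0.318,0.4],[0.155,-0.954,0.04,0.318,0.4],[0.155,-0.954,0.04,0.318,0.4],[0.155,-0.954,0.04,0.318,0.4],[0.155,-0.954,0.04,0.318,0.4],[0.155,-0.954,0.04,0.318,0.4],[0.155,-0.954,0.04,0.318,0.4],[0.155,-0.954,0.04,0.318,0.4],[0.155,-0.954,0.04,0.318,0.4],[0.155,-0.954,0.04,0.318,0.4],[0.155,-0.954,0.04,0.318,0.4],[0.155,-0.954,0.04,0.318,0.4],[0.155,-0.954,0.04,0.318,0.4],[0.155,-0.954,0.04,0.318,0.4],[0.155,-0.954,0.04,0.318,0.4]]';python3 -c "
from h import *
need(454,-173.5,36,72.3)"
```

```text
t: 23.32
ee_pos: [453.6, -170.3, 110.7]
tcp_rot: [0.153, 0.988, 0.0, -0.0]
wrist_force: [0.4, -1.0, 1.2]
width: 0.7
grasp_force: 0.0
[-0.0034 -0.0074  0.1868] yaw_y=72.4 q6=-1.85 turn=0.003 (or -3.997) t 23.3
```

```bash
python3 -m pendant '[[-0.003,-0.0074,0.07,0,0.4],[-0.003,-0.0074,0.14,0,0.4],[-0.003,-0.0074,0.17,0,0.4],[-0.003,-0.0074,0.185,0,0.4],[-0.003,-0.0074,0.185,0,0.4],[-0.003,-0.0074,0.185,0,-1],[-0.003,-0.0074,0.185,0,-1],[-0.003,-0.0074,0.185,0,-1],[-0.003,-0.0074,0.185,0,-1],[-0.003,-0.0074,0.185,0,-1],[-0.003,-0.0074,0.185,0,-1],[-0.003,-0.0074,0.11,0,-1],[-0.003,-0.0074,0.04,0,-1],[-0.003,-0.0074,-0.04,0,-1],[-0.003,-0.0074,-0.04,-0.1,-1],[-0.003,-0.0074,-0.04,-0.1,-1],[-0.003,-0.0074,-0.04,-0.1,-1]]' 20;python3 -c "
from h import *
need(508,205.7,126,86.4)"
```

```text
t: 24.73
ee_pos: [453.4, -175.0, 126.9]
tcp_rot: [0.116, 0.993, -0.0, 0.0]
wrist_force: [-1.0, -0.4, -0.1]
width: 0.382
grasp_force: 20.0
[0.0862 0.9575 0.0021] yaw_y=76.7 q6=-1.94 turn=-0.216 (or 3.784) t 24.7
```

```bash
python3 -m pendant '[[0.086,0.9575,0,-0.216,-1],[0.086,0.9575,0,-0.216,-1],[0.086,0.9575,0,-0.216,-1],[0.086,0.9575,0,-0.216,-1],[0.086,0.9575,0,-0.216,-1],[0.086,0.9575,0,-0.216,-1],[0.086,0.9575,0,-0.216,-1],[0.086,0.9575,0,-0.216,-1],[0.086,0.9575,0,-0.216,-1],[0.086,0.9575,0,-0.216,-1],[0.086,0.9575,0,-0.216,-1],[0.086,0.9575,0,-0.216,-1],[0.086,0.9575,0,-0.216,-1],[0.086,0.9575,0,-0.216,-1]]';python3 -c "
from h import *
need(508,205.7,36,86.4)"
```

```text
t: 25.9
ee_pos: [507.2, 204.0, 126.3]
tcp_rot: [0.032, 1.0, -0.0, -0.001]
wrist_force: [-0.3, 0.5, 0.8]
width: 0.389
grasp_force: 20.0
[-0.0019  0.0046  0.2258] yaw_y=86.4 q6=-1.33 turn=-0.000 (or 4.000) t 25.9
```

```bash
python3 -m pendant '[[-0.002,0.004,0.08,0,-1],[-0.002,0.004,0.15,0,-1],[-0.002,0.004,0.2,0,-1],[-0.002,0.004,0.224,0,-1],[-0.002,0.004,0.224,0,-1],[-0.002,0.004,0.224,0,0.03],[-0.002,0.004,0.224,0,0.03],[-0.002,0.004,0.224,0,0.03],[-0.002,0.004,0.15,0,0.03],[-0.002,0.004,0.08,0,0.03],[-0.002,0.004,0,0,0.03],[-0.002,0.004,0,0,0.03],[-0.002,0.004,0,0,0.03]]';python3 -c "
from h import *
im=manip.grab_frame('top')
for t in tablets(im): print(np.round(t,1))
need(438,-264,110,90.8)"
```

```text
t: 26.98
ee_pos: [510.5, 207.7, 130.2]
tcp_rot: [0.03, 1.0, 0.001, 0.003]
wrist_force: [0.4, 0.6, -0.0]
width: 0.513
grasp_force: 0.0
[ 438.2 -264.1   94.8   38.4   26.4]
[ 0.1065 -1.1872  0.0447] yaw_y=86.5 q6=-1.33 turn=-0.095 (or 3.905) t 27.0
```

```bash
python3 -m pendant '[[0.1,-0.99,0.04,-0.1,0.4],[0.1,-0.99,0.04,-0.1,0.4],[0.1,-0.99,0.04,-0.1,0.4],[0.1,-0.99,0.04,-0.1,0.4],[0.1,-0.99,0.04,-0.1,0.4],[0.1,-0.99,0.04,-0.1,0.4],[0.1,-0.99,0.04,-0.1,0.4],[0.1,-0.99,0.04,-0.1,0.4],[0.1,-0.99,0.04,-0.1,0.4],[0.1,-0.99,0.04,-0.1,0.4],[0.1,-0.99,0.04,-0.1,0.4],[0.1,-0.99,0.04,-0.1,0.4],[0.1,-0.99,0.04,-0.1,0.4]]';python3 -c "
from h import *
need(438,-264,90,91)"
```

```text
t: 28.12
ee_pos: [443.8, -184.7, 110.0]
tcp_rot: [-0.009, 1.0, 0.001, -0.001]
wrist_force: [-0.2, 0.2, -0.8]
width: 0.699
grasp_force: 0.0
[ 0.0178 -0.1981  0.0497] yaw_y=91.0 q6=-2.22 turn=-0.000 (or 4.000) t 28.1
```

```bash
python3 -m pendant '[[0.018,-0.198,0.05,0.0,0.4],[0.018,-0.198,0.05,0.0,0.4],[0.018,-0.198,0.05,0.0,0.4],[0.018,-0.198,0.05,0.0,0.4],[0.018,-0.198,0.05,0.0,0.4]]';python3 -c "
from h import *
need(438,-264,36,91)"
```

```text
t: 28.53
ee_pos: [438.6, -263.0, 90.4]
tcp_rot: [-0.009, 1.0, 0.001, -0.001]
wrist_force: [-0.1, 0.3, -0.5]
width: 0.702
grasp_force: 0.0
[ 0.0015 -0.0026  0.136 ] yaw_y=91.1 q6=-2.35 turn=0.002 (or -3.998) t 28.5
```

```bash
python3 -m pendant '[[0.001,-0.0026,0.07,0,0.4],[0.001,-0.0026,0.12,0,0.4],[0.001,-0.0026,0.135,0,0.4],[0.001,-0.0026,0.135,0,0.4],[0.001,-0.0026,0.135,0,-1],[0.001,-0.0026,0.135,0,-1],[0.001,-0.0026,0.135,0,-1],[0.001,-0.0026,0.135,0,-1],[0.001,-0.0026,0.135,0,-1],[0.001,-0.0026,0.135,0,-1],[0.001,-0.0026,0.06,0,-1],[0.001,-0.0026,-0.02,0,-1],[0.001,0.06,-0.09,0,-1],[0.001,0.16,-0.09,0,-1],[0.001,0.25,-0.09,0,-1],[0.001,0.25,-0.09,0,-1],[0.001,0.25,-0.09,0,-1]]' 20;python3 -c "
from h import *
need(478,207.6,126,86.4)"
```

```text
t: 29.95
ee_pos: [436.3, -163.4, 127.2]
tcp_rot: [-0.01, 1.0, -0.0, 0.0]
wrist_force: [-0.1, -1.0, -0.1]
width: 0.383
grasp_force: 19.9
[-0.1235  0.9251  0.0028] yaw_y=91.2 q6=-2.19 turn=0.107 (or -3.893) t 29.9
```

```bash
python3 -m pendant '[[-0.1235,0.925,0,0.107,-1],[-0.1235,0.925,0,0.107,-1],[-0.1235,0.925,0,0.107,-1],[-0.1235,0.925,0,0.107,-1],[-0.1235,0.925,0,0.107,-1],[-0.1235,0.925,0,0.107,-1],[-0.1235,0.925,0,0.107,-1],[-0.1235,0.925,0,0.107,-1],[-0.1235,0.925,0,0.107,-1],[-0.1235,0.925,0,0.107,-1],[-0.1235,0.925,0,0.107,-1],[-0.1235,0.925,0,0.107,-1],[-0.1235,0.925,0,0.107,-1],[-0.1235,0.925,0,0.107,-1]]';python3 -c "
from h import *
need(478,207.6,36,86.4)"
```

```text
t: 31.12
ee_pos: [479.6, 204.1, 126.7]
tcp_rot: [0.034, 0.999, -0.0, -0.0]
wrist_force: [0.1, -0.1, -0.4]
width: 0.382
grasp_force: 19.9
[0.0046 0.0085 0.2268] yaw_y=86.1 q6=-1.31 turn=-0.007 (or 3.993) t 31.1
```

```bash
python3 -m pendant '[[0.004,0.005,0.08,-0.007,-1],[0.004,0.005,0.15,-0.007,-1],[0.004,0.005,0.2,-0.007,-1],[0.004,0.005,0.225,-0.007,-1],[0.004,0.005,0.225,-0.007,-1],[0.004,0.005,0.225,-0.007,0.03],[0.004,0.005,0.225,-0.007,0.03],[0.004,0.005,0.225,-0.007,0.03],[0.004,0.005,0.15,-0.007,0.03],[0.004,0.005,0.08,-0.007,0.03],[0.004,0.005,0,-0.007,0.03],[0.004,0.005,0,-0.007,0.03],[0.004,0.005,0,-0.007,0.03]]';python3 -c "
from h import *
need(537.5,-31.7,120,86.4)"
```

```text
t: 32.2
ee_pos: [479.8, 208.5, 130.0]
tcp_rot: [0.03, 1.0, 0.001, 0.003]
wrist_force: [0.2, -0.2, 0.1]
width: 0.512
grasp_force: 0.0
[-0.1801 -0.5906  0.0252] yaw_y=86.5 q6=-1.31 turn=0.003 (or -3.997) t 32.2
```

Move over the cover and check the keeper's contents.

```bash
python3 -m pendant '[[-0.18,-0.588,0.025,0,0],[-0.18,-0.588,0.025,0,0],[-0.18,-0.588,0.025,0,0],[-0.18,-0.588,0.025,0,0],[-0.18,-0.588,0.025,0,0],[-0.18,-0.588,0.025,0,0],[-0.18,-0.588,0.025,0,0],[-0.18,-0.588,0.025,0,0],[-0.18,-0.588,0.025,0,0],[-0.18,-0.588,0.025,0,0]]';python3 -c "
from h import *
im=manip.grab_frame('top')
print(tablets(im))
cv2.imwrite('pics/t5.png',cv2.resize(im[100:260,80:320],None,fx=3,fy=3))
need(537.9,-31.7,38.5,86.4)"
```

```text
t: 33.03
ee_pos: [534.7, -29.8, 116.4]
tcp_rot: [0.03, 1.0, 0.0, -0.001]
wrist_force: [-0.3, 0.3, -0.5]
width: 0.496
grasp_force: 0.0
[]
[-0.0082 -0.0048  0.1951] yaw_y=86.6 q6=-1.78 turn=0.005 (or -3.995) t 33.1
```

View pics/t5.png

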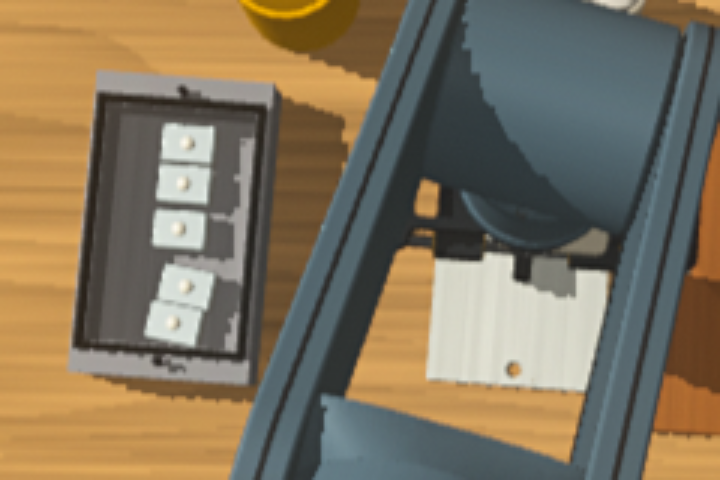

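The crop shows all five tablets lying flat in the open keeper at about x 155–215, y 125–345. The cover lies undisturbed under the gripper, so I'll grip it.

```bash
python3 -m pendant '[[-0.006,-0.005,0.07,0.003,0],[-0.006,-0.005,0.14,0.003,0],[-0.006,-0.005,0.18,0.003,0],[-0.006,-0.005,0.194,0.003,0],[-0.006,-0.005,0.194,0.003,0],[-0.006,-0.005,0.194,0.003,-1],[-0.006,-0.005,0.194,0.003,-1],[-0.006,-0.005,0.194,0.003,-1],[-0.006,-0.005,0.194,0.003,-1],[-0.006,-0.005,0.194,0.003,-1],[-0.006,-0.005,0.194,0.003,-1],[-0.006,-0.005,0.194,0.003,-1]]' 45
```

```text
t: 34.08
ee_pos: [538.1, -33.2, 39.9]
tcp_rot: [0.032, 0.999, 0.0, 0.0]
wrist_force: [0.2, 2.3, 5.4]
width: 0.13
grasp_force: 45.0
```

```bash
python3 -m pendant '[[0,0,-0.04,0,-1],[0,0,-0.08,0,-1],[0,0,-0.14,0,-1],[0,0,-0.2,0,-1],[0,0,-0.22,0,-1],[0,0,-0.22,0,-1],[0,0,-0.22,0,-1]]'; python3 -c "
from h import *
need(538.5,203.3,124,86.4)"
```

```text
t: 34.67
ee_pos: [537.4, -33.3, 126.7]
tcp_rot: [0.032, 1.0, -0.0, -0.0]
wrist_force: [-0.3, -0.2, -2.5]
width: 0.128
grasp_force: 45.0
[0.0346 0.5906 0.0066] yaw_y=86.4 q6=-1.78 turn=-0.000 (or 4.000) t 34.7
```

```bash
python3 -m pendant '[[0.005,0.08,0,0,-1],[0.01,0.16,0,0,-1],[0.015,0.24,0,0,-1],[0.02,0.32,0,0,-1],[0.024,0.4,0,0,-1],[0.028,0.48,0,0,-1],[0.032,0.54,0,0,-1],[0.0346,0.58,0,0,-1],[0.0346,0.59,0,0,-1],[0.0346,0.59,0,0,-1],[0.0346,0.59,0,0,-1],[0.0346,0.59,0,0,-1],[0.0346,0.59,0,0,-1]]'; python3 -c "
from h import *
print(manip.sense()['grasp_force'])
im=manip.grab_frame('top')
cv2.imwrite('pics/t6.png',cv2.resize(im[90:260,80:320],None,fx=3,fy=3))
need(538.5,203.3,100,86.4)"
```

```text
t: 35.75
ee_pos: [538.8, 201.8, 126.9]
tcp_rot: [0.032, 0.999, -0.0, -0.0]
wrist_force: [0.3, -0.2, -2.2]
width: 0.131
grasp_force: 45.0
44.999306201934814
[0.0013 0.0035 0.0677] yaw_y=86.3 q6=-1.34 turn=-0.002 (or 3.998) t 35.8
```

View pics/t6.png

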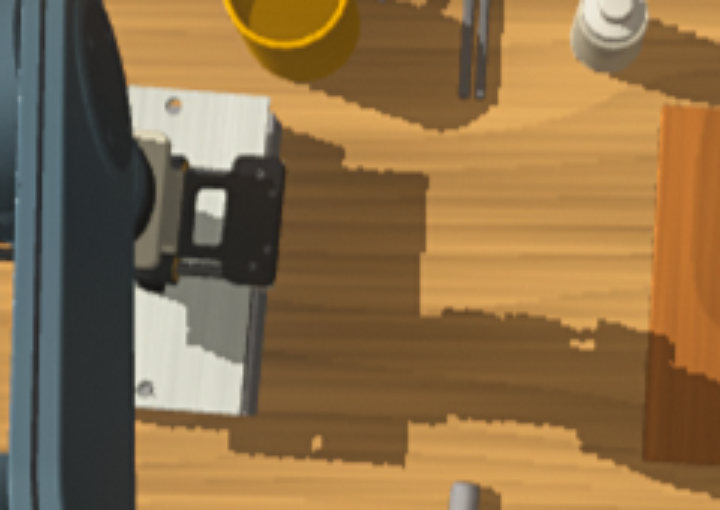

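The crop shows the cover in the grip above the keeper, with holes at (173,104) and (146,388). I'll check their centre against the pins.

```bash
python3 -c "
from h import *
P=ray([[80+173.5/3-.5,90+104/3-.5],[80+146/3-.5,90+388/3-.5]],91.5);print(P,P.mean(0),np.linalg.norm(P[0]-P[1]),np.degrees(np.arctan2(*(P[0]-P[1])[::-1])))
im=cv2.imread('pics/t5.png') # pins bare
K=ray([[80+183/3,100+92/3],[80+160/3,100+361/3]],50);print(K,K.mean(0))
need(538.5,203.8,94,86.4)"
```

```text
[[629.67790873 196.56558709]
 [447.69655024 207.66885714]] [538.68722949 202.11722212] 182.31976700988375 -3.491472261028014
[[626.01394271 197.66369272]
 [446.34278616 206.77494351]] [536.17836443 202.21931812]
[0.0014 0.0047 0.0827] yaw_y=86.3 q6=-1.34 turn=-0.002 (or 3.998) t 35.8
```

```bash
python3 -m pendant '[[0,0.0045,0.03,0,-1],[0,0.0045,0.06,0,-1],[0,0.0045,0.07,0,-1],[0,0.0045,0.07,0,-1],[0,0.0045,0.07,0,-1],[0,0.0045,0.07,0,-1],[0,0.0045,0.07,0,-1]]'; python3 -c "
from h import *
need(538.4,203.5,86,86.4)"
```

```text
t: 36.38
ee_pos: [539.5, 204.9, 100.0]
tcp_rot: [0.032, 1.0, 0.0, 0.001]
wrist_force: [0.3, -0.1, -1.8]
width: 0.126
grasp_force: 45.0
[ 0.0026 -0.0036  0.0351] yaw_y=86.4 q6=-1.34 turn=-0.000 (or 4.000) t 36.4
```

```bash
python3 -c "
from h import *
L=[]
for i in range(8): manip.grab_frame('top');L.append(manip.sense()['ee_pos'])
print(np.mean(L,0),np.std(L,0)); need(538.4,203.5,86,86.4)"
```

```text
[539.15318596 204.94675083  99.63466417] [0.16441261 0.0227942  0.21755419]
[ 0.0012 -0.0037  0.0334] yaw_y=86.4 q6=-1.34 turn=-0.000 (or 4.000) t 36.8
```

```bash
python3 -m pendant '[[0.001,-0.003,0,0,-1],[0.001,-0.003,0.006,0,-1],[0.001,-0.003,0.012,0,-1],[0.001,-0.003,0.018,0,-1],[0.001,-0.003,0.022,0,-1],[0.001,-0.003,0.022,0,-1],[0.001,-0.003,0.022,0,-1]]'
```

```text
t: 37.37
ee_pos: [538.4, 203.7, 90.2]
tcp_rot: [0.031, 1.0, -0.0, -0.0]
wrist_force: [-0.4, 0.7, -1.7]
width: 0.126
grasp_force: 45.0
```

```bash
python3 -m pendant '[[0,0,0.005,0,-1],[0,0,0.01,0,-1],[0,0,0.015,0,-1],[0,0,0.015,0,-1],[0,0,0.015,0,-1]]'
```

```text
t: 37.78
ee_pos: [538.6, 203.7, 84.6]
tcp_rot: [0.031, 1.0, 0.0, 0.0]
wrist_force: [-0.5, -1.2, 0.4]
width: 0.124
grasp_force: 45.0
```

Seated on the seal. Press down gradually while holding.

```bash
python3 -m pendant '[[0,0,0.003,0,-1],[0,0,0.006,0,-1],[0,0,0.009,0,-1],[0,0,0.012,0,-1],[0,0,0.015,0,-1],[0,0,0.015,0,-1],[0,0,0.015,0,-1]]'
```

```text
t: 38.37
ee_pos: [538.6, 203.8, 80.3]
tcp_rot: [0.031, 1.0, 0.0, 0.001]
wrist_force: [-3.9, -1.7, 13.6]
width: 0.124
grasp_force: 45.0
```

```bash
python3 -m pendant '[[0,0,0.003,0,-1],[0,0,0.006,0,-1],[0,0,0.006,0,-1],[0,0,0.006,0,-1]]'
```

```text
t: 38.7
ee_pos: [538.7, 203.8, 80.3]
tcp_rot: [0.031, 1.0, 0.0, 0.001]
wrist_force: [-10.5, -3.4, 29.2]
width: 0.126
grasp_force: 45.0
```

```bash
python3 -m pendant '[[0,0,0,0,-1],[0,0,-0.003,0,-1],[0,0,-0.006,0,0],[0,0,-0.006,0,0],[0,0,-0.006,0,0],[0,0,-0.006,0,0],[0,0,-0.08,0,0],[0,0,-0.18,0,0],[-0.05,-0.3,-0.2,0,0],[-0.05,-0.5,-0.2,0,0],[-0.05,-0.5,-0.2,0,0],[-0.05,-0.5,-0.2,0,0],[-0.05,-0.5,-0.2,0,0],[-0.05,-0.5,-0.2,0,0],[-0.05,-0.5,-0.2,0,0],[-0.05,-0.5,-0.2,0,0]]'; python3 -c "
from h import *
a=manip.grab_frame('top')[110:250,80:200];b=manip.grab_frame('scene')[130:210,245:365]
cv2.imwrite('pics/f.png',np.hstack([cv2.resize(a,(480,560)),cv2.resize(b,(320,213)).repeat(1,0) if 0 else cv2.copyMakeBorder(cv2.resize(b,(320,213)),0,347,0,0,cv2.BORDER_CONSTANT)]))"
```

```text
t: 40.03
ee_pos: [545.6, 3.2, 155.5]
tcp_rot: [0.032, 0.999, 0.0, -0.0]
wrist_force: [0.4, 0.3, -0.2]
width: 0.502
grasp_force: 0.0
```

View pics/f.png

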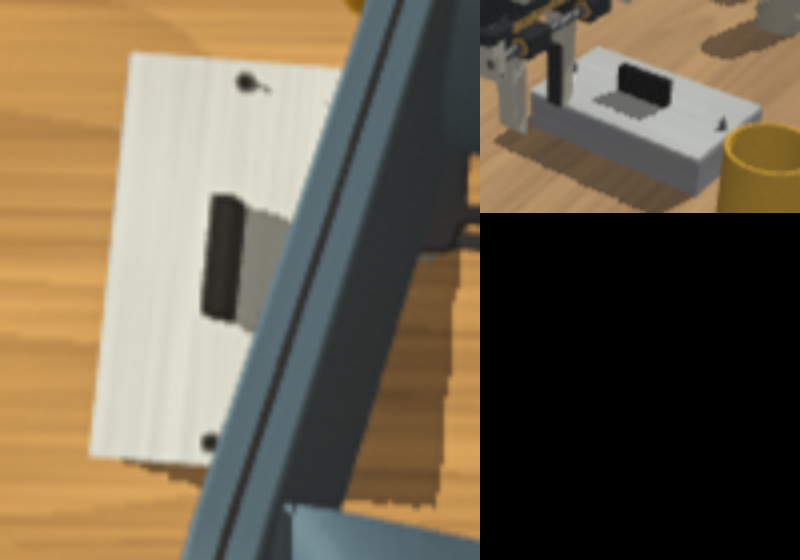

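The view shows the cover level on the keeper with both pins sticking up through it, at (245,82) and (210,442). There is no gap at the rim and the gripper is clear.

```bash
python3 -c "
from plant import manip
print(manip.hand_in())"
```

```text
the job is handed in; nothing more can be done
None
```

I handed the job in at about 40 s: all five tablets are in the keeper, the cover is back on its pins, pressed down with about 29 N until it sat flush, and the gripper is clear. No verdict came back.

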